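# Open the toggle clamp and put the finished bracket in the parts tray

## Robot

A 6-joint arm with a two-finger parallel gripper is mounted at the origin on a cart in front of the work surface, level with it; the furniture and walls round the work are solid. World frame = base frame: x ahead of the robot, y to its left, z up, the work surface at z = 0. Lengths are in m, angles in rad, forces in N, time in s.
With the tool pointing down it reaches from about 0.35 to 0.875 m from the base axis. Payload 15.5 kg.
Tool frame: the origin (TCP) lies between the finger pads; the fingertips stand 8 mm ahead of it and the grasp point (between the pads) lies 11 mm behind it; y points along the fingers, z is the direction in which the jaws open and shut, and the axes are right-handed (so a half turn about y gives the same grasp; the last joint's range is limited). The gripper opens to 85 mm and grips with 20 to 120 N. Pads are 22 mm wide; open, the fingers measure 114 mm over their backs; the gripper's body (76 mm by 85 mm) begins 54 mm behind the grasp point. The pads swing forward as they close: fully open they stand 13 mm farther back than shut.
Start: joints at [1.21, 0.494, 1.345, -0, 1.302, -0.096], TCP at [0.164, 0.603, 0.239] pointing down, gripper open.
Joint ranges: [-2.91, 2.91], [-0.82, 2.16], [0.22, 2.67], [-1.22, 4.37], [0.12, 2.79], [-3.08, 3.08]. Speed limits (rad/s): [1.89, 1.89, 2.57, 3.01, 3.01, 3.01].

## Interface

Orientations are given as [roll, pitch, yaw] about the fixed x, y, z axes, in that order (R = Rz(yaw) Ry(pitch) Rx(roll)).
In Python, from station import sense, imaging, arm gives the robot as it stands. The module is installed in compiled form; this text tells all that it offers.
- The arm moves only by the tool carry_out, never from a script. Its argument "plan" is a list that holds one entry, the list of rows, each a list of 7 numbers: the closure, from 0 (fully open) to 1 (shut), then the shift along the tool's x, y, z in m, then the turn, a rotation vector about the tool's x, y, z in degrees. A call has 1 to 20 rows; each row shifts and turns the pose as measured when the row begins, along the tool's axes as they then stand; what a row does not reach is not made up. A row lasts 1/12 s, in which the tool goes at most 41.7 mm and 7.16 degrees, less where a joint would pass 70% of its speed; a pose out of reach is approached as far as the arm can. A call with a gripper value outside its range is refused whole. The fingers move at their own pace and stop on an object; "force" is the grip in N (left out, the last holds). Time passes only in rows, so rows that do not move let the fingers close. It gives the time, the measured TCP pose, the force and the opening at its end, in the units of the state.
- sense(): the state, without advancing time (a new reading comes with each control period).
- imaging.get_image(name): name is "scene" or "top" or "wrist"; returns a dict with "pixels" (384x512x3 uint8, red, green, blue), "fx", "fy", "cx", "cy" (pixels), "k1" (the pictures are not rectified: a ray, as slopes to the right and down, at radius r is drawn at 1 + k1 r^2 times it, then the intrinsics apply), "R" (3x3) and "t" (3): a world point X has camera coordinates R X + t. Camera axes: x right, y down, z forward; pixel columns grow to the right and rows downward; lengths in m; the calibration is good to about 2 mm. A picture is of the moment at which its call begins. There is no depth.
- arm.sign_off(): hands the job in, once; it reports no verdict.
The state is a dict: "clock": time; "q": joint angles; "qvel": joint speeds; "joint_efforts": joint torques, N m; "eef_pos": TCP position; "ee_rot": TCP orientation; "ft_force": force on the tool from outside, world axes, zero at the start; "wrist_torque": the same for the moment, N m; "finger_gap": opening from 0.0 (shut) to 1.0 (fully open).
Only numpy, scipy, OpenCV 4.12 (cv2) and the standard library are available. Lean on these libraries where they do the work, as an engineer would, in place of code of your own. Each camera call takes 0.05 s, during which the arm holds its last target.

## Task

The U-shaped bracket is held down in the toggle-clamp fixture. Flip the clamp's red handle all the way back to its stop while the bracket stays on its pad, then lift the freed bracket out, lower it into the low parts tray, and let go of it only once it stands flat on its foot there, without dropping it. Leave the clamp open and do not disturb the other things on the bench.

Things in the scene. Friction and masses are not known exactly. Their poses are not given: they have to be found in the camera images.
- toggle_clamp: Welding fixture with toggle clamp, bolted down. Grey base plate 160 (its x) x 100 (y) x 12 mm; origin at the centre of its underside. A 50 x 50 mm pad, top 24.5 mm up, spans x = 20 to 70 mm and carries the bracket. Clamp cheeks: x = -60 to -10 mm, |y| to 25 mm, up to z = 64 mm. The lever swings in the fixture's x-z plane: hold-down arm to +x over the pad, red grip upright at -x.
- toggle_clamp_lever (a joint): Lever angle, rad: about 0.09 clamped; grows as the red grip swings toward the fixture's -x and down; 1.22 is fully open at the stop. No spring: light friction (0.15 N m, 1.5 N at the grip) holds it where left. Fully open, the hold-down spindle's foot stands back to x = 28 mm in the fixture frame, 105 mm up, clear of the space over the bracket; at 1.05 and less it overhangs the bracket's edge.
- clamp_hinge (a point): Centre of the hinge pin: 28 mm toward -x from the fixture's origin, 55 mm above its underside. Axes as the fixture's.
- clamp_grip (a point): Middle of the red grip, a bar 84 mm long and 24 mm thick; moves with the lever, 87 mm from the pin. At lever 0 it is at x = -42.5, z = 141 mm in the fixture frame, reaching from z = 99 to 183 mm; its axis leans 6 deg toward -x and passes 6 mm on the -x side of the pin. Fully open it lies almost level, its tip 155 mm toward -x from the fixture's origin, about 80 mm up.
- bracket: Plain aluminium U bracket, 0.18 kg: flat foot 40 (its x) x 124 (y) x 6 mm with two bolt holes; at each end, centred at y = +58 and -58 mm, an upright leg 8 mm thick (y), 40 mm wide (x), 60 mm high from the underside. Origin at the centre of the underside. Lies across the pad, axes close to the fixture's. A leg can be pinched across its 8 mm thickness from above, clear of the clamp lever.
- clamp_nest (a point): The point on top of the pad, 58 mm toward +x from the fixture's origin and 24.5 mm above its underside, where the bracket's origin starts.
- tray: Low dark steel parts tray, fixed, 200 (its x) x 130 (its y) mm outside, walls 4 mm thick, rolled rim top 25 mm above the bench, floor top 4 mm above the bench. Origin at the centre of its underside, z up. The bracket fits with its length along the tray's long side.
- feeler_block: Grey ground steel block 35 x 70 x 25 mm with two holes, on the bench; bystander. Origin at the centre of its underside.
- magnet_square: Red three-cornered magnetic welding square, 85 x 85 x 17 mm, lying on the bench beyond the fixture's left side; bystander. Origin at the centre of its underside.
- combination_spanner: Combination spanner, 238 mm long, 9 mm thick, lying on the bench; bystander. Origin at the centre of its underside.
Things that resemble listed ones, but are neither listed nor needed, are in the scene too. Of the things that look like the bracket, the larger one is meant.

How it is judged:
On the way, in this order (a step that is already met when the one before it is completed fails the run):
1. the clamp lever is flipped open (over 1.05 rad) with the bracket still on its pad (value of joint toggle_clamp_lever above 1.05 rad and distance between bracket and clamp_nest below 0.02 m), for 0.2 s.
2. the bracket is lifted clear of the pad with the clamp open (value of joint toggle_clamp_lever above 0.9 rad and z of bracket in the frame of clamp_nest above 0.02 m), for 0.1 s.
3. the bracket is lowered into the tray in the gripper, to within 10 mm of its floor, not dropped (x of bracket in the frame of tray between -0.08 and 0.08 m and y of bracket in the frame of tray between -0.05 and 0.05 m and z of bracket in the frame of tray below 0.014 m and contact force between the fingers and bracket above 1 N), for 0.05 s.
At the end, for the whole second after the job is handed in: The bracket stands upright (within 0.06 rad) and at rest with its foot flat on the tray's floor, inside the rim (origin within 80 mm of the tray's centre along its length, 50 mm across, 1 to 7 mm above its underside), and the clamp lever is left open, over 1.0 rad (x of bracket in the frame of tray between -0.08 and 0.08 m and y of bracket in the frame of tray between -0.05 and 0.05 m and z of bracket in the frame of tray between 0.001 and 0.007 m and angle between bracket's own z axis and vertical below 0.06 rad and linear speed of bracket below 0.02 m/s and value of joint toggle_clamp_lever above 1 rad); the robot touches nothing.
It fails at once if the bracket is pulled from under the clamp before it is open (value of joint toggle_clamp_lever below 0.8 rad and distance between bracket and clamp_nest between 0.02 and 0.1 m).
It fails at once if a bystander is pushed over 30 mm (distance of any of feeler_block, magnet_square, combination_spanner from where it was at the start of the episode above 0.03 m).
It also fails if it takes over 58 s, if anything falls off the work surface, if the arm or the gripper's body presses on something with over 40 N, if the wrist force passes 120 N, or if a joint passes its speed limit or range.

## Working session

There is one attempt and no reset: what is moved stays moved. The work goes in short steps, Python scripts to look and compute and a tool call to move; the robot and the scene stay as the last step left them, time stands still between calls to the robot, and variables do not carry over. Pictures are saved under pics/ and viewed, and the job is handed in when it is done.

Besides the shell and the picture viewer there is one more tool, called after "Emit:" as name(argument=value, ...), one argument or row to a line, values as JSON. carry_out: Moves the arm, as the interface text tells. Its arguments: {"type":"object","properties":{"plan":{"type":"array","items":{"type":"array","items":{"type":"array","items":{"type":"number"}}}},"force":{"type":"number"}},"required":["plan"]}

```bash
mkdir -p pics; cat > h.py <<'E'
import numpy as np, cv2
from station import sense, imaging, arm
def grab(n,f):
    d=imaging.get_image(n); cv2.imwrite('pics/'+f,cv2.cvtColor(d['pixels'],cv2.COLOR_RGB2BGR)); 
    np.savez('pics/'+f+'.npz',**d); return d
def load(f): return dict(np.load('pics/'+f+'.npz'))
def ray(d,u,v):
    x=(u-d['cx'])/d['fx'];y=(v-d['cy'])/d['fy'];rd=np.hypot(x,y);r=rd
    for _ in range(30): r=rd/(1+d['k1']*r*r)
    s=r/rd if rd>0 else 1
    R=d['R'];c=-R.T@d['t'];return c,R.T@np.array([x*s,y*s,1.])
def onz(d,u,v,z):
    c,r=ray(d,u,v);return c+r*(z-c[2])/r[2]
def proj(d,X):
    p=d['R']@np.array(X)+d['t'];x,y=p[0]/p[2],p[1]/p[2];k=1+d['k1']*(x*x+y*y)
    return np.array([x*k*d['fx']+d['cx'],y*k*d['fy']+d['cy']])
E
python3 - <<'E'
from h import *
print(sense())
for n in('scene','top','wrist'):
    d=grab(n,n+'0.png');print(n,d['fx'],d['k1'],-d['R'].T@d['t'],d['R'][2])
E
```

```text
{'clock': 0.0, 'q': array([ 1.20951836e+00,  4.94205005e-01,  1.34617017e+00,  3.33952796e-05,
        1.30251044e+00, -9.55108271e-02]), 'qvel': array([-0.00020705,  0.00024152,  0.00049082, -0.00183372,  0.00048314,
        0.00027218]), 'joint_efforts': array([ 3.48209447e-03, -8.82143354e+01, -3.83883548e+01,  1.14635568e-04,
        9.90397384e-03, -7.64530046e-05]), 'eef_pos': array([0.16401637, 0.6027074 , 0.23867346]), 'ee_rot': array([-1.57208033e+00,  1.55346615e-04, -2.65776110e-01]), 'ft_force': array([-0.25180304, -0.18034393, -0.05207508]), 'wrist_torque': array([-0.00326035,  0.02917648,  0.02389219]), 'finger_gap': 0.9991105480890003}
scene 384.7298971815293 0.0029230187805476967 [-0.61115647 -0.64875364  0.94024226] [ 0.73826178  0.41779794 -0.52954171]
top 359.3303830814603 0.034229831077286284 [0.38984509 0.02445623 1.54121094] [ 0.08409353 -0.02046952 -0.9962476 ]
wrist 312.88993847848644 -0.042348411051902235 [0.08184803 0.62632718 0.3748687 ] [ 0.3156062  -0.0861664  -0.94496988]
```

View pics/scene0.png

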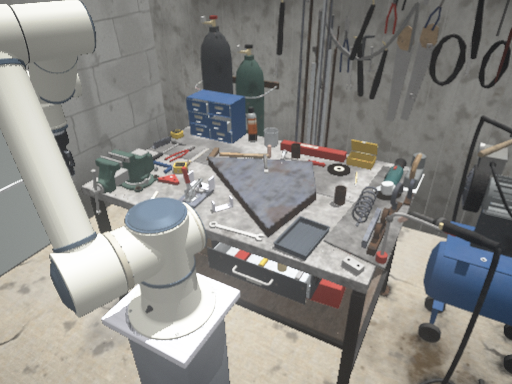

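View pics/top0.png

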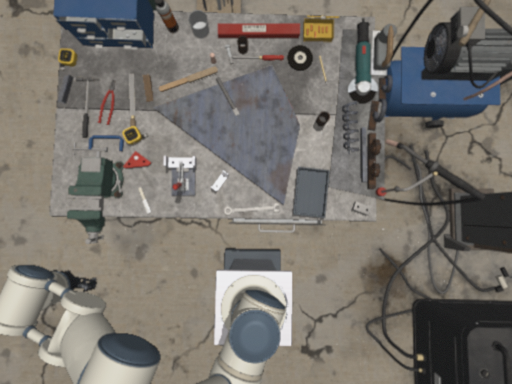

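View pics/wrist0.png

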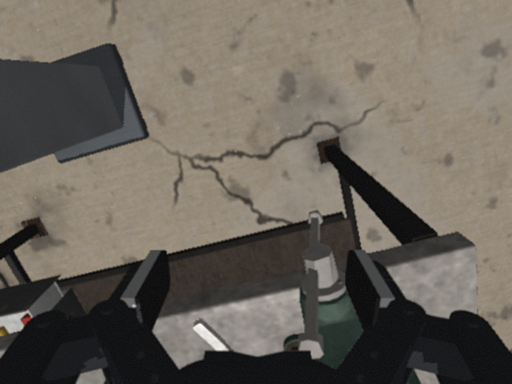

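```bash
python3 - <<'E'
import cv2,numpy as np
a=cv2.imread('pics/top0.png');b=cv2.imread('pics/scene0.png')
cv2.imwrite('pics/z1.png',cv2.resize(a[135:215,130:250],None,fx=6.5,fy=6.5,interpolation=2))
cv2.imwrite('pics/z2.png',cv2.resize(b[150:225,145:245],None,fx=8,fy=8,interpolation=2))
cv2.imwrite('pics/z3.png',cv2.resize(a[155:225,215:335],None,fx=6.5,fy=6.5,interpolation=2))
E
```

```text
(no output)
```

View pics/z1.png

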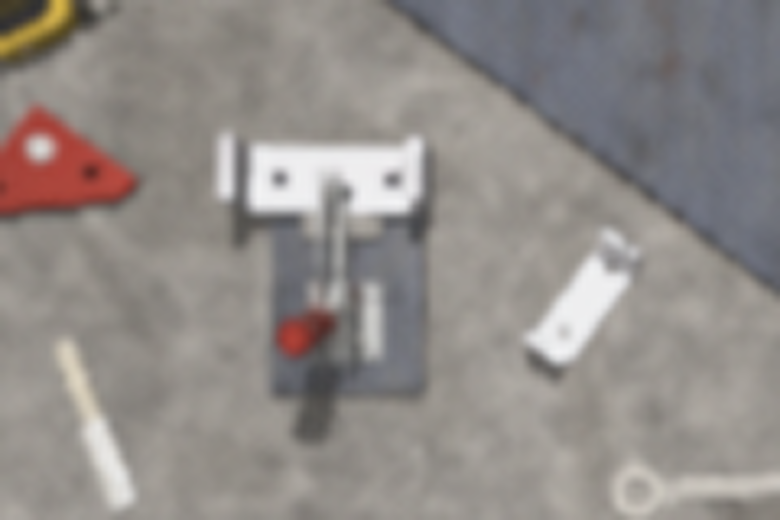

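View pics/z2.png

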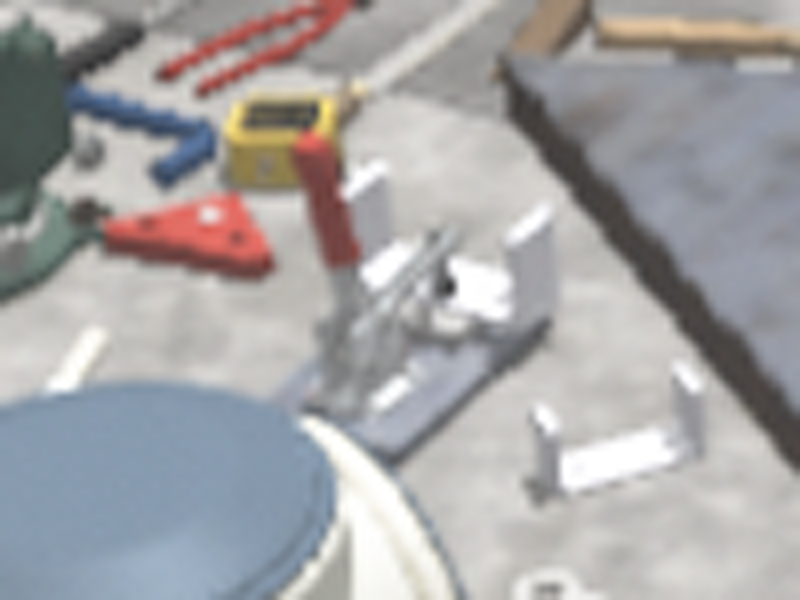

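View pics/z3.png

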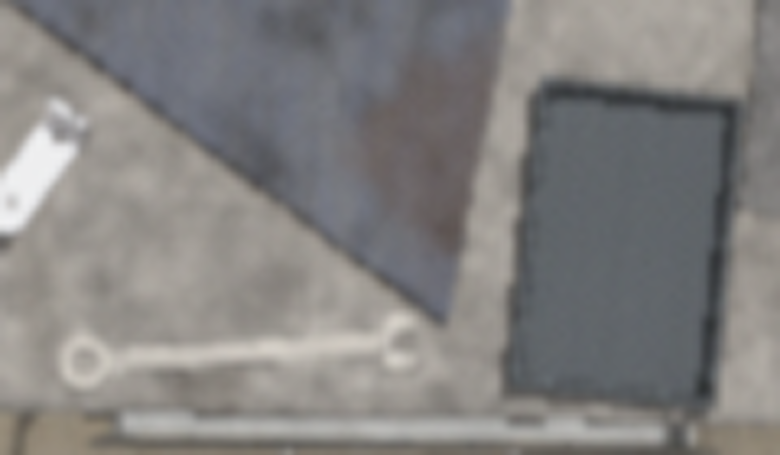

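```bash
python3 - <<'E'
from h import *
d=load('top0.png')
def c(x,y,ox=130,oy=135): return (x+.5)/6.5-.5+ox,(y+.5)/6.5-.5+oy
for n,p,z in [('plate bl',(273,394),.012),('plate br',(424,396),.012),('plate r@230',(427,235),.012),('plate l@240',(273,240),.012),
 ('legL top tl',(218,133),.0845),('legL tr',(233,133),.0845),('legL bl',(218,199),.0845),('legL br',(234,199),.0845),('legR tl',(408,137),.0845),('legR tr',(425,137),.0845),('legR br',(425,212),.0845),
 ('footholeL',(280,180),.0305),('footholeR',(393,180),.0305),('foot bl',(247,213),.0305),('foot tl',(250,145),.0305),('foot tr',(408,146),.0305),
 ('grip tip',(294,340),.185)]:
    print(n,onz(d,*c(*p),z).round(4))
for n,p in [('tl',(543,82)),('tr',(740,103)),('bl',(508,395)),('br',(708,408))]:
    print(n,onz(d,*c(*p,215,155),.025).round(4))
E
```

```text
plate bl [0.46   0.3547 0.012 ]
plate br [0.4605 0.257  0.012 ]
plate r@230 [0.5661 0.2584 0.012 ]
plate l@240 [0.5607 0.3585 0.012 ]
legL top tl [0.6192 0.3792 0.0845]
legL tr [0.6194 0.3699 0.0845]
legL bl [0.5776 0.3776 0.0845]
legL br [0.5779 0.3677 0.0845]
legR tl [0.6193 0.2611 0.0845]
legR tr [0.6195 0.2506 0.0845]
legR br [0.5722 0.2491 0.0845]
footholeL [0.5979 0.3514 0.0305]
footholeR [0.5994 0.2787 0.0305]
foot bl [0.5759 0.3717 0.0305]
foot tl [0.6203 0.3715 0.0305]
foot tr [0.6219 0.2697 0.0305]
grip tip [0.4835 0.3065 0.185 ]
tl [ 0.5887 -0.1793  0.025 ]
tr [ 0.5775 -0.3088  0.025 ]
bl [ 0.3841 -0.1583  0.025 ]
br [ 0.3781 -0.2882  0.025 ]
```

The fixture is at about x .54, y .307. There are two U brackets in the top view. The one at (181,162) is clamped on the pad and about 125 mm long. The one at (219,181) is a smaller lookalike loose on the bench. The crop confirms that the clamped, larger one is the target. Next I move above the fixture.

Emit:
carry_out(
  plan=[
    [[1,0,-0.035,0,0,-5.7,0],[1,0,-0.035,0,0,-5.7,0],[1,0,-0.035,0,0,-5.7,0],[1,0,-0.035,0,0,0,0],[1,0.028,0,-0.0275,0,0,0],[1,0.028,0,-0.0275,0,0,0],[1,0.028,0,-0.0275,0,0,0],[1,0.028,0,-0.0275,0,0,0],[1,0.028,0,-0.0275,0,0,0],[1,0.028,0,-0.0275,0,0,0],[1,0.028,0,-0.0275,0,0,0],[1,0.028,0,-0.0275,0,0,0],[1,0.028,0,-0.0275,0,0,0],[1,0.028,0,-0.0275,0,0,0],[1,0.028,0,-0.0275,0,0,0],[1,0,0,0,0,0,0]],
  ],
  force=40,
)

```text
clock: 1.48
eef_pos: [0.4977, 0.3023, 0.3829]
ee_rot: [-1.577, 0.003, 0.055]
ft_force: [-0.7, -0.1, -0.9]
finger_gap: -0.0
```

```bash
python3 - <<'E'
from h import *
s=sense();print(s['clock'],s['eef_pos'],s['ee_rot'],s['ft_force'],s['finger_gap'])
d=grab('wrist','w1.png')
E
```

```text
1.4833 [0.49771273 0.30226573 0.38289164] [-1.57737023  0.00269619  0.05520293] [-0.73889338 -0.13905418 -0.87215934] -0.0001605535128268059
```

View pics/w1.png

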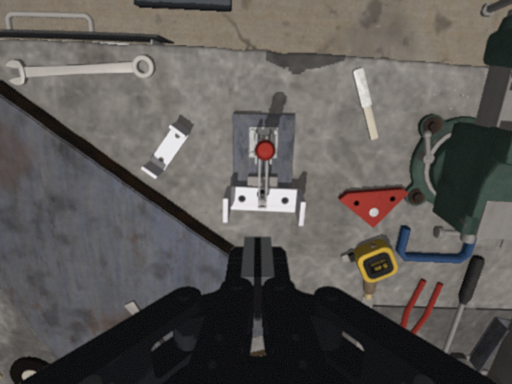

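The wrist view shows the fixture plate from (233,112) to (295,186), the grip tip at (265,149), and bracket legs at (226,209) and (302,213).

```bash
python3 - <<'E'
from h import *
import cv2
a=cv2.imread('pics/w1.png')[95:235,200:330]
cv2.imwrite('pics/z4.png',cv2.resize(a,None,fx=4,fy=4,interpolation=2))
E
```

```text
(no output)
```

View pics/z4.png

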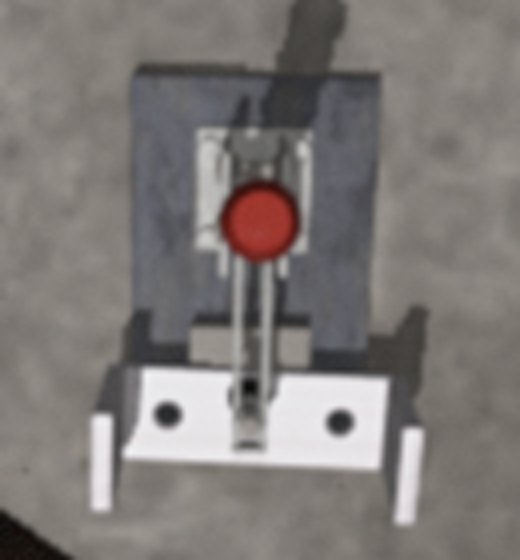

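```bash
python3 - <<'E'
from h import *
d=load('w1.png')
def c(x,y): return (x+.5)/4-.5+200,(y+.5)/4-.5+95
for n,p,z in [('plate tl',(134,74),.012),('plate tr',(380,77),.012),('plate r@345',(367,345),.012),('plate l@300',(134,300),.012),
 ('legL tl',(91,415),.0845),('legL tr',(112,415),.0845),('legL bl',(91,511),.0845),('legL br',(111,511),.0845),('legR tl',(403,428),.0845),('legR tr',(425,428),.0845),('legR bl',(394,524),.0845),('legR br',(415,524),.0845),
 ('holeL',(167,414),.0305),('holeR',(340,422),.0305),('grip tip',(260,221),.183)]:
    print(n,onz(d,*c(*p),z).round(4))
E
```

```text
plate tl [0.464  0.2614 0.012 ]
plate tr [0.4597 0.359  0.012 ]
plate r@345 [0.5713 0.3638 0.012 ]
plate l@300 [0.5571 0.2643 0.012 ]
legL tl [0.5817 0.2547 0.0845]
legL tr [0.5813 0.2625 0.0845]
legL bl [0.6211 0.2554 0.0845]
legL br [0.6206 0.2631 0.0845]
legR tl [0.5803 0.371  0.0845]
legR tr [0.5798 0.3792 0.0845]
legR bl [0.6198 0.3716 0.0845]
legR br [0.6194 0.3796 0.0845]
holeL [0.6004 0.2808 0.0305]
holeR [0.5999 0.3533 0.0305]
grip tip [0.4842 0.3099 0.183 ]
```

Emit:
carry_out(
  plan=[
    [[1,0.0375,0,0.009,0,1.3,0],[1,0,0,0,0,0,0],[1,0,0.034,0,0,0,0],[1,0,0.034,0,0,0,0],[1,0,0.034,0,0,0,0],[1,0,0.034,0,0,0,0],[1,0,0.034,0,0,0,0],[1,0,0.02,0,0,0,0],[1,0,0,0,0,0,0]],
  ],
)

```text
clock: 2.28
eef_pos: [0.5272, 0.3185, 0.184]
ee_rot: [-1.575, 0.007, 0.034]
ft_force: [-1.5, 0.2, -0.5]
finger_gap: 0.001
```

```bash
python3 - <<'E'
from h import *
import cv2
s=sense();print(s['clock'],s['eef_pos'],s['ee_rot'],s['ft_force'],s['finger_gap'])
d=grab('wrist','w2.png')
d=grab('scene','s2.png')
b=cv2.imread('pics/s2.png')
cv2.imwrite('pics/z5.png',cv2.resize(b[130:225,145:245],None,fx=6,fy=6,interpolation=2))
print(proj(load('w2.png'),[.484,.31,.183]))
E
```

```text
2.2833 [0.52723519 0.31852102 0.18397063] [-1.57544091  0.0070338   0.03371516] [-1.47999466  0.17976664 -0.51494667] 0.0005998277057219529
[238.92756064 175.64060563]
```

View pics/w2.png

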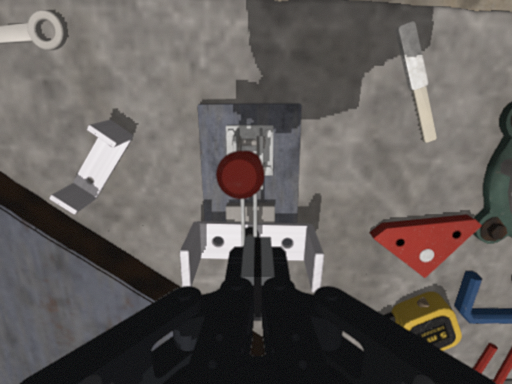

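View pics/z5.png

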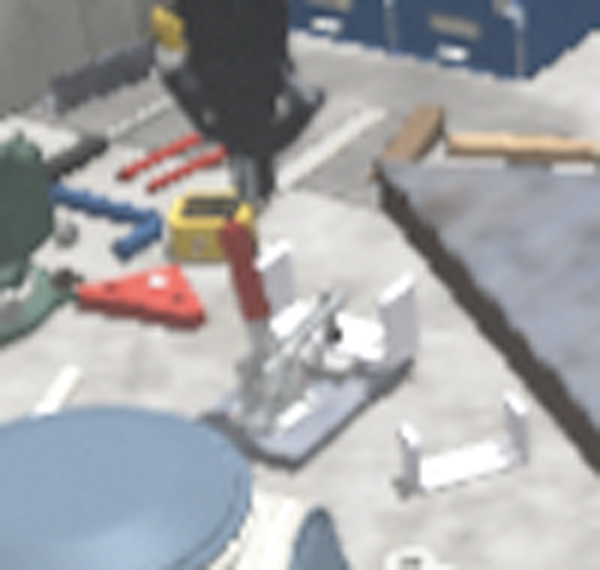

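Emit:
carry_out(
  plan=[
    [[1,0.006,0.0,-0.008,0,0,0],[1,0,0.018,0,0,0,0],[1,0,0.018,0,0,0,0],[1,0,0,0,0,0,0]],
  ],
)

```text
clock: 2.72
eef_pos: [0.5405, 0.3128, 0.1597]
ee_rot: [-1.569, -0.01, 0.035]
ft_force: [-0.7, 0.2, -0.5]
finger_gap: 0.001
```

```bash
python3 - <<'E'
from h import *
import cv2
s=sense();print(s['clock'],s['eef_pos'],s['ee_rot'],s['ft_force'],s['finger_gap'])
d=grab('wrist','w3.png')
d=grab('scene','s3.png')
b=cv2.imread('pics/s3.png')
a=cv2.resize(b[130:225,145:245],None,fx=4,fy=4,interpolation=2)
w=cv2.imread('pics/w3.png')[100:300,170:350];w=cv2.resize(w,(342,380))
cv2.imwrite('pics/z6.png',np.hstack([a,w]))
E
```

```text
2.7167 [0.54046463 0.31276339 0.1597183 ] [-1.56853177 -0.00992962  0.03530781] [-0.68262858  0.21322517 -0.51608152] 0.0007805119186001921
```

View pics/z6.png

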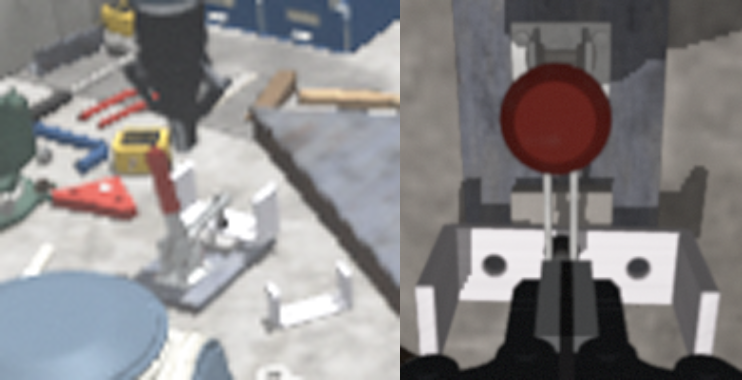

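Emit:
carry_out(
  plan=[
    [[1,0,0.01,0,0,0,0],[1,-0.012,0,0,0,0,0],[1,-0.012,0,0,0,0,0],[1,-0.012,0.004,0,0,0,0],[1,-0.012,0.004,0,0,0,0],[1,-0.011,0.007,0,0,0,0],[1,0,0,0,0,0,0]],
  ],
)

```text
clock: 3.4
eef_pos: [0.4828, 0.3123, 0.1424]
ee_rot: [-1.563, -0.025, 0.035]
ft_force: [-0.0, -0.0, -1.2]
finger_gap: 0.001
```

```bash
python3 - <<'E'
from h import *
import cv2
s=sense();print(s['clock'],s['eef_pos'],s['ee_rot'],s['ft_force'],s['finger_gap'])
d=grab('scene','s4.png');d=grab('wrist','w4.png')
b=cv2.imread('pics/s4.png')
a=cv2.resize(b[130:225,145:245],None,fx=4,fy=4,interpolation=2)
w=cv2.imread('pics/w4.png')[100:300,170:350];w=cv2.resize(w,(342,380))
cv2.imwrite('pics/z7.png',np.hstack([a,w]))
E
```

```text
3.4 [0.48277078 0.31230425 0.14242132] [-1.56253039 -0.02461763  0.03460971] [-0.04786052 -0.03091903 -1.15010153] 0.0008055779463579776
```

View pics/z7.png

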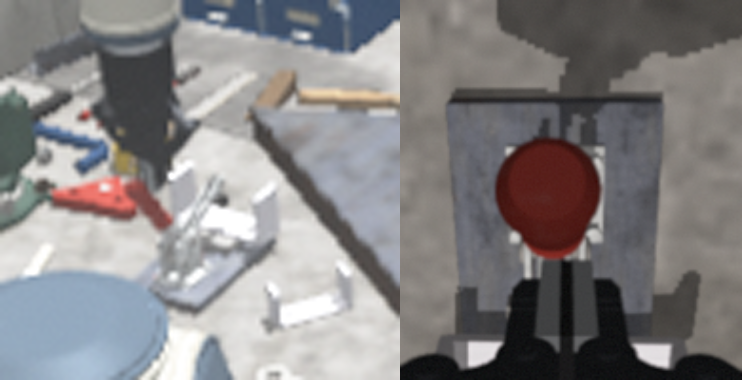

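Emit:
carry_out(
  plan=[
    [[1,-0.008,0.008,0,0,0,0],[1,-0.007,0.008,0,0,0,0],[1,-0.007,0.008,0,0,0,0],[1,-0.007,0.008,0,0,0,0],[1,-0.005,0.01,0,0,0,0],[1,-0.003,0.01,0,0,0,0],[1,0,0,0,0,0,0]],
  ],
)

```text
clock: 4.08
eef_pos: [0.4569, 0.3146, 0.0946]
ee_rot: [-1.556, -0.039, 0.033]
ft_force: [0.7, 0.9, -0.8]
finger_gap: 0.002
```

```bash
python3 - <<'E'
from h import *
import cv2
s=sense();print(s['clock'],s['eef_pos'],s['ee_rot'],s['ft_force'],s['finger_gap'])
d=grab('scene','s5.png');d=grab('wrist','w5.png')
b=cv2.imread('pics/s5.png')
a=cv2.resize(b[130:225,145:245],None,fx=4,fy=4,interpolation=2)
w=cv2.imread('pics/w5.png')[100:300,170:350];w=cv2.resize(w,(342,380))
cv2.imwrite('pics/z8.png',np.hstack([a,w]))
E
```

```text
4.0833 [0.45690324 0.31458535 0.09460401] [-1.55610243 -0.03946476  0.03304497] [ 0.72082378  0.85997935 -0.76237834] 0.0015177981349380016
```

View pics/z8.png

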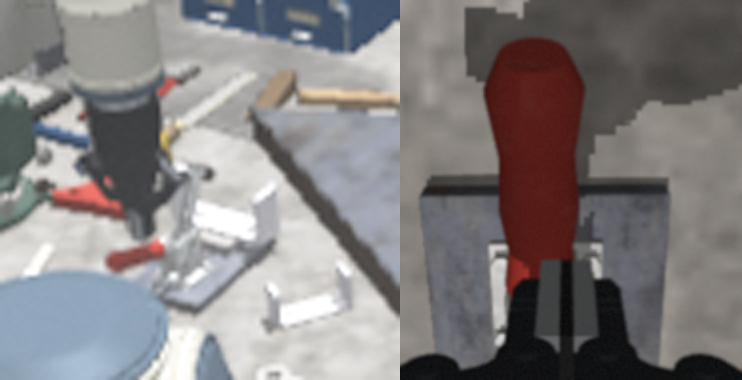

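Emit:
carry_out(
  plan=[
    [[1,0,-0.025,0,0,0,0],[1,-0.018,0,-0.004,-0.9,0,2.2],[1,-0.018,0,0,0,0,0],[1,0,0,0,0,0,0]],
  ],
)

```text
clock: 4.52
eef_pos: [0.4238, 0.31, 0.1241]
ee_rot: [-1.57, -0.005, 0.032]
ft_force: [-0.4, -0.3, -0.7]
finger_gap: 0.002
```

```bash
python3 - <<'E'
from h import *
import cv2
s=sense();print(s['clock'],s['eef_pos'],s['ee_rot'],s['ft_force'],s['finger_gap'])
E
```

```text
4.5167 [0.42383205 0.30995015 0.12411064] [-1.56960734 -0.00533569  0.03172985] [-0.37201249 -0.3068808  -0.67376207] 0.0023271962036879638
```

Emit:
carry_out(
  plan=[
    [[1,0,0.008,0,0,0,0],[1,0,0.008,0,0,0,0],[1,0,0.006,0,0,0,0],[1,0,0.006,0,0,0,0],[1,0,0.004,0,0,0,0]],
  ],
)

```text
clock: 4.93
eef_pos: [0.4279, 0.3112, 0.092]
ee_rot: [-1.567, -0.011, 0.031]
ft_force: [-15.6, -6.6, 71.7]
finger_gap: 0.0
```

```bash
python3 - <<'E'
from h import *
import cv2
s=sense();print(s['clock'],s['eef_pos'],s['ee_rot'],s['ft_force'],s['finger_gap'])
E
```

```text
4.9333 [0.42786894 0.31121501 0.09203285] [-1.56673351 -0.01105095  0.03141847] [-15.57752713  -6.62967558  71.65233589] 0.0002227628637371995
```

At the stop (72 N reaction). I back off upward and look.

Emit:
carry_out(
  plan=[
    [[1,0,-0.03,0,0,0,0],[1,0,-0.035,0,0,0,0],[0.6,0.03,-0.035,0,0,0,0],[0.6,0.03,-0.025,0,0,0,0],[0.6,0.03,0,0,0,0,0],[0.6,0,0,0,0,0,0]],
  ],
)

```text
clock: 5.43
eef_pos: [0.517, 0.3124, 0.2157]
ee_rot: [-1.571, -0.004, 0.032]
ft_force: [-1.1, -1.0, -1.7]
finger_gap: 0.4
```

```bash
python3 - <<'E'
from h import *
import cv2
s=sense();print(s['clock'],s['eef_pos'],s['ee_rot'],s['ft_force'],s['finger_gap'])
d=grab('scene','s6.png');d=grab('wrist','w6.png')
b=cv2.imread('pics/s6.png')
a=cv2.resize(b[130:225,145:245],None,fx=4,fy=4,interpolation=2)
w=cv2.imread('pics/w6.png')[20:220,160:340];w=cv2.resize(w,(342,380))
cv2.imwrite('pics/z9.png',np.hstack([a,w]))
E
```

```text
5.4333 [0.51699569 0.31235965 0.2157423 ] [-1.57111428 -0.00420254  0.03236809] [-1.0996691  -0.97145301 -1.74957615] 0.4003622628800277
```

View pics/z9.png

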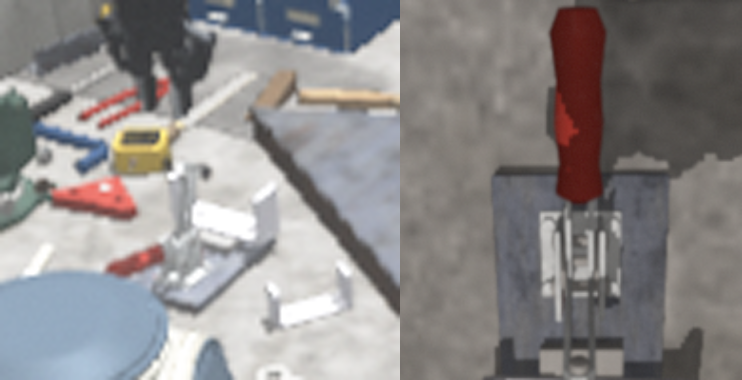

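View pics/w6.png

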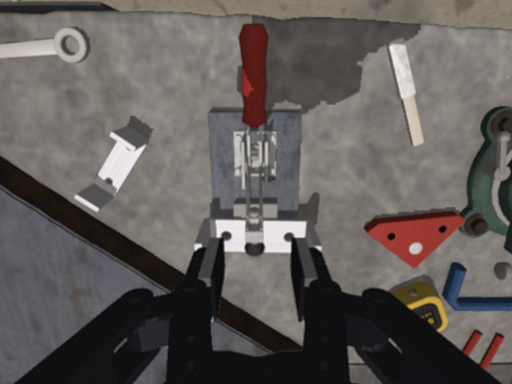

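The red grip now lies almost level, tip at (254,24). The bracket is still on the pad, holes at (227,236) and (290,237). I check both positions numerically.

```bash
python3 - <<'E'
from h import *
d=load('w6.png')
print('tip',onz(d,254,24,.08))
print('holes',onz(d,227,236,.0305),onz(d,290,237,.0305))
d=load('s6.png')
b=cv2.imread('pics/w6.png')
cv2.imwrite('pics/z10.png',cv2.resize(b[205:275,185:330],None,fx=5,fy=5,interpolation=2))
E
```

```text
tip [0.38828038 0.30713755 0.08      ]
holes [0.60141811 0.28179711 0.0305    ] [0.60039497 0.354319   0.0305    ]
```

View pics/z10.png

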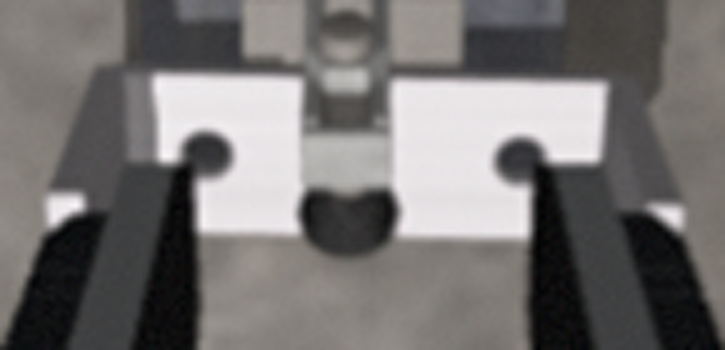

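Emit:
carry_out(
  plan=[
    [[0.7,0.032,0,-0.0187,0,1,0],[0.7,0.032,0,-0.0187,0,0,0],[0.7,0.032,0,-0.0187,0,0,0],[0.7,0,0,0,0,0,6],[0.7,0,0,0,0,0,6],[0.7,0,0,0,0,0,0]],
  ],
)

```text
clock: 6.03
eef_pos: [0.6053, 0.2556, 0.208]
ee_rot: [-1.575, 0.23, 0.018]
ft_force: [1.0, -0.4, -0.9]
finger_gap: 0.301
```

```bash
python3 - <<'E'
from h import *
from scipy.spatial.transform import Rotation as Ro
s=sense();print(s['clock'],s['eef_pos'],s['ee_rot'],s['ft_force'],s['finger_gap'])
R=Ro.from_euler('xyz',s['ee_rot']).as_matrix();print(R.round(3));print('tool delta',R.T@(np.array([.606,.2595,.0572])-s['eef_pos']))
d=grab('wrist','w7.png')
E
```

```text
6.0333 [0.60526287 0.25558503 0.20796642] [-1.57501881  0.2303074   0.0176531 ] [ 0.97678967 -0.39314348 -0.93488877] 0.30147624064804285
[[ 0.973 -0.228 -0.019]
 [ 0.017 -0.008  1.   ]
 [-0.228 -0.974 -0.004]]
tool delta [0.03520131 0.14658383 0.00452034]
```

View pics/w7.png

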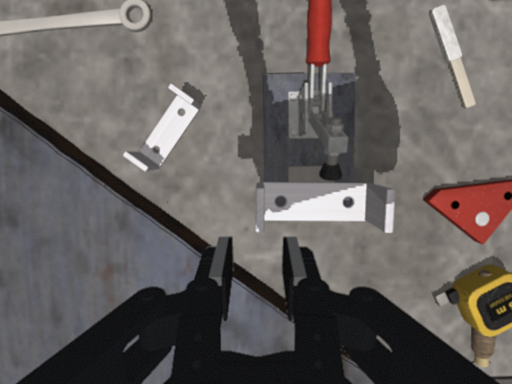

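Emit:
carry_out(
  plan=[
    [[0.7,0.035,0,0.0045,0,0,0],[0.7,0,0.028,0,0,0,0],[0.7,0,0.028,0,0,0,0],[0.7,0,0.026,0,0,0,0],[0.7,0,0,0,0,0,0]],
  ],
)

```text
clock: 6.5
eef_pos: [0.6202, 0.2638, 0.1163]
ee_rot: [-1.575, 0.207, 0.021]
ft_force: [-1.5, 0.4, -0.8]
finger_gap: 0.297
```

```bash
python3 - <<'E'
from h import *
from scipy.spatial.transform import Rotation as Ro
s=sense();print(s['clock'],s['eef_pos'],s['ee_rot'],s['ft_force'],s['finger_gap'])
R=Ro.from_euler('xyz',s['ee_rot']).as_matrix();print('tool delta',R.T@(np.array([.606,.2595,.0572])-s['eef_pos']))
d=grab('wrist','w8.png')
E
```

```text
6.5 [0.62024724 0.26377181 0.11632635] [-1.57453915  0.207425    0.02088385] [-1.5190322   0.35498725 -0.79129867] 0.29664502625077327
tool delta [-0.00184957  0.06082521 -0.00374574]
```

View pics/w8.png

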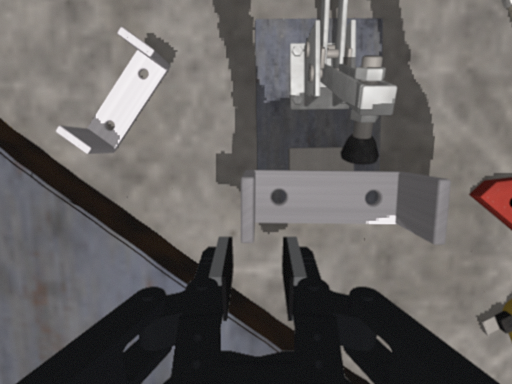

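```bash
python3 - <<'E'
from h import *
d=load('w8.png')
print(onz(d,242,240,.0845),onz(d,254,238,.0845),onz(d,243,178,.0845))
E
```

```text
[0.61954514 0.25585817 0.0845    ] [0.61814049 0.26304893 0.0845    ] [0.58210388 0.25587593 0.0845    ]
```

Emit:
carry_out(
  plan=[
    [[0.7,-0.002,0.02,-0.004,0,0,0],[0.7,0,0.019,0,0,0,0],[0.7,0,0.012,0,0,0,0],[0.7,0,0,0,0,0,0]],
  ],
)

```text
clock: 6.88
eef_pos: [0.6101, 0.2622, 0.0754]
ee_rot: [-1.572, 0.191, 0.024]
ft_force: [0.3, 0.1, 0.6]
finger_gap: 0.296
```

```bash
python3 - <<'E'
from h import *
from scipy.spatial.transform import Rotation as Ro
s=sense();print(s['clock'],s['eef_pos'],s['ee_rot'],s['ft_force'],s['finger_gap'])
R=Ro.from_euler('xyz',s['ee_rot']).as_matrix();print('tool delta',R.T@(np.array([.606,.2595,.0572])-s['eef_pos']))
d=grab('wrist','w9.png')
E
```

```text
6.8833 [0.61012894 0.26218441 0.07537406] [-1.57194027  0.19149159  0.02441907] [0.29662129 0.12762277 0.55932106] 0.2959403796326186
tool delta [-0.00065765  0.01864288 -0.00256147]
```

View pics/w9.png

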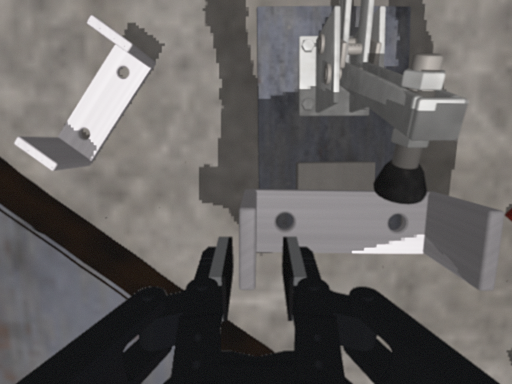

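Leg top (248,240) lies between the fingers (225 and 293), slightly left of centre, so I shift a little to −y, go down and close.

Emit:
carry_out(
  plan=[
    [[0.7,0,0.01,-0.003,0,0,0],[0.7,0,0.008,0,0,0,0],[0.7,0,0.002,0,0,0,0],[0.8,0,0,0,0,0,0],[0.9,0,0,0,0,0,0],[1,0,0,0,0,0,0],[1,0,0,0,0,0,0],[1,0,0,0,0,0,0]],
  ],
  force=60,
)

```text
clock: 7.6
eef_pos: [0.6102, 0.2602, 0.0614]
ee_rot: [-1.57, 0.18, 0.025]
ft_force: [0.3, 0.7, -2.1]
finger_gap: 0.083
```

```bash
python3 - <<'E'
from h import *
from scipy.spatial.transform import Rotation as Ro
s=sense();print(s['clock'],s['eef_pos'],s['ee_rot'],s['ft_force'],s['finger_gap'])
d=grab('wrist','w10.png')
E
```

```text
7.6 [0.61021336 0.26020211 0.06143428] [-1.56961003  0.18018372  0.02542681] [ 0.30618671  0.71124849 -2.11301527] 0.08310846116299707
```

View pics/w10.png

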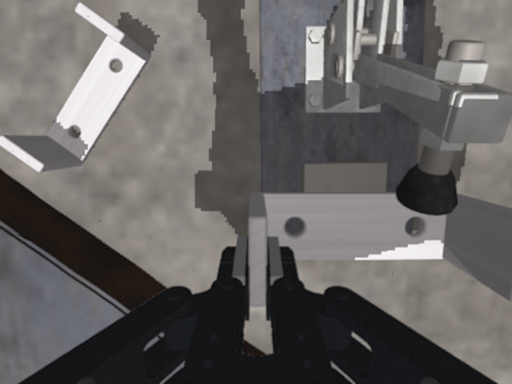

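Emit:
carry_out(
  plan=[
    [[1,0,-0.008,0,0,0,0],[1,0,-0.012,0,0,0,0],[1,0,-0.015,0,0,0,0],[1,0,-0.02,0,0,0,0],[1,0,-0.02,0,0,0,0],[1,0,0,0,0,0,0]],
  ],
  force=80,
)

```text
clock: 8.15
eef_pos: [0.6246, 0.2605, 0.1419]
ee_rot: [-1.57, 0.181, 0.025]
ft_force: [1.4, -0.5, -2.3]
finger_gap: 0.08
```

```bash
python3 - <<'E'
from h import *
s=sense();print(s['clock'],s['eef_pos'],s['ee_rot'],s['ft_force'],s['finger_gap'])
d=grab('wrist','w11.png');d=grab('scene','s11.png')
a=cv2.resize(cv2.imread('pics/s11.png')[110:225,130:260],None,fx=3.5,fy=3.5,interpolation=2)
w=cv2.imread('pics/w11.png')[:,130:512];w=cv2.resize(w,(340,a.shape[0]))
cv2.imwrite('pics/z11.png',np.hstack([a,w]))
E
```

```text
8.15 [0.62458721 0.26045399 0.14188436] [-1.56990837  0.18097783  0.02549362] [ 1.4303921  -0.52932471 -2.25546274] 0.08048565522643053
```

View pics/z11.png

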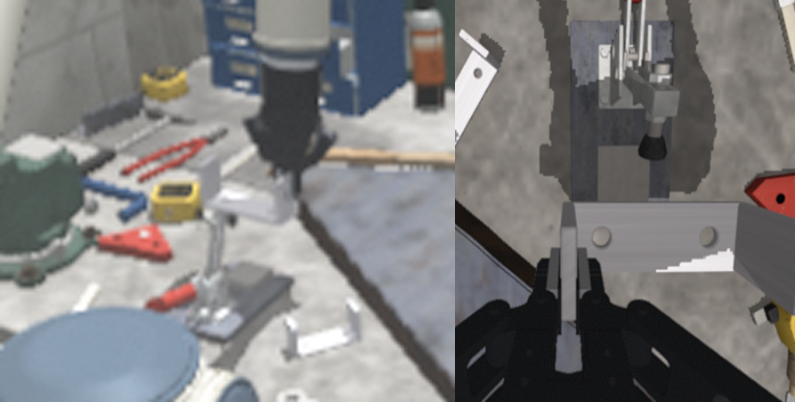

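Emit:
carry_out(
  plan=[
    [[1,0,-0.025,0,0,0,0],[1,0,-0.03,0,0,0,0],[1,0,-0.03,0,0,0,0],[1,0,0,0,1.24,6.8,0],[1,0,0,0,1.24,6.8,0],[1,0,0,0,1.24,6.8,0],[1,0,0,0,1.24,6.8,0],[1,0,0,0,1.24,6.8,0],[1,0,0,0,1.24,6.8,0],[1,0,0,0,1.24,6.8,0],[1,0,0,0,1.24,6.8,0],[1,0,0,0,1.24,6.8,0],[1,0,0,0,1.24,6.8,0],[1,0,0,0,1.24,6.8,0],[1,0,0,0,1.24,6.8,0],[1,0,0,0,1.24,6.8,0],[1,0,0,0,0,0,0]],
  ],
)

```text
clock: 9.67
eef_pos: [0.6266, 0.2579, 0.2042]
ee_rot: [-1.613, 0.171, -1.607]
ft_force: [0.2, 0.1, -2.4]
finger_gap: 0.083
```

```bash
cat >> h.py <<'E'
from scipy.spatial.transform import Rotation as Ro
def target(yaw=-1.674,c=(.482,-.2337,.004)):
    Rt=Ro.from_euler('xyz',[-1.57,.18,.025]).as_matrix(); pt=np.array([.6102,.2602,.0614])
    Rb=Ro.from_euler('z',.025).as_matrix(); pb=np.array([.601,.318,.0245])
    Rn=Ro.from_euler('z',yaw).as_matrix()
    return Rn@Rb.T@Rt, np.array(c)+Rn@Rb.T@(pt-pb)
def delta(**k):
    s=sense();R=Ro.from_euler('xyz',s['ee_rot']).as_matrix();Rt,pt=target(**k)
    print(s['clock'],s['eef_pos'],s['ee_rot'],s['ft_force'],s['finger_gap'])
    print('target',pt,'tool delta',R.T@(pt-s['eef_pos']),'rotvec',Ro.from_matrix(R.T@Rt).as_rotvec(degrees=True),'up in tool',R[2])
    return R
E
python3 - <<'E'
from h import *
R=delta()
_,pt=target(); s=sense(); print('horizontal in tool', R.T@np.array([*(pt-s['eef_pos'])[:2],0]))
E
```

```text
9.6667 [0.62663882 0.25786836 0.20418658] [-1.61329231  0.17120818 -1.60742579] [ 0.17978704  0.12661398 -2.42342049] 0.0826170580578991
target [ 0.42349811 -0.23543461  0.0409    ] tool delta [ 0.52091477  0.0834312  -0.18155855] rotvec [3.14595513 3.74490696 0.58180992] up in tool [-0.17037299 -0.98449003 -0.04186207]
horizontal in tool [ 0.49309515 -0.0773228  -0.18839406]
```

Emit:
carry_out(
  plan=[
    [[1,0,0,0,3.1,3.7,0.6],[1,0.034,-0.0055,-0.014,0,0,0],[1,0.034,-0.0055,-0.014,0,0,0],[1,0.034,-0.0055,-0.013,0,0,0],[1,0.034,-0.0055,-0.013,0,0,0],[1,0.034,-0.0055,-0.013,0,0,0],[1,0.034,-0.0055,-0.013,0,0,0],[1,0.034,-0.0055,-0.013,0,0,0],[1,0,0,0,0,0,0]],
  ],
)

```text
clock: 10.42
eef_pos: [0.5023, 0.0202, 0.1919]
ee_rot: [-1.579, 0.181, -1.632]
ft_force: [1.6, 0.5, -2.9]
finger_gap: 0.075
```

```bash
python3 - <<'E'
from h import *
R=delta()
_,pt=target(); s=sense(); print('horizontal in tool', R.T@np.array([*(pt-s['eef_pos'])[:2],0]))
E
```

```text
10.4167 [0.50227493 0.02018613 0.19191109] [-1.57915981  0.18101962 -1.63187401] [ 1.58854063  0.47737621 -2.89212789] 0.07486801277289425
target [ 0.42349811 -0.23543461  0.0409    ] tool delta [ 0.28289207  0.10226728 -0.06217378] rotvec [ 0.95806683  2.37465125 -0.04942751] up in tool [-0.18003263 -0.98362624 -0.00822673]
horizontal in tool [ 0.25570515 -0.0462712  -0.06341611]
```

Emit:
carry_out(
  plan=[
    [[1,0,0,0,0.9,2.4,0],[1,0.035,-0.0063,-0.006,0,0,0],[1,0.035,-0.0063,-0.006,0,0,0],[1,0.035,-0.0063,-0.006,0,0,0],[1,0.035,-0.0063,-0.006,0,0,0],[1,0.035,-0.0063,-0.006,0,0,0],[1,0.035,-0.0063,-0.006,0,0,0],[1,0,0,0,0,0,0]],
  ],
)

```text
clock: 11.08
eef_pos: [0.4412, -0.1979, 0.1876]
ee_rot: [-1.575, 0.186, -1.639]
ft_force: [0.1, -0.2, -1.6]
finger_gap: 0.079
```

```bash
python3 - <<'E'
from h import *
R=delta()
_,pt=target(); s=sense(); print('horizontal in tool', R.T@np.array([*(pt-s['eef_pos'])[:2],0]))
grab('wrist','w12.png');grab('scene','s12.png')
E
```

```text
11.0833 [ 0.44116915 -0.19789773  0.18757578] [-1.57489586  0.1859262  -1.6391838 ] [ 0.08046779 -0.16710507 -1.55621799] 0.07852130261686494
target [ 0.42349811 -0.23543461  0.0409    ] tool delta [ 0.06510446  0.13706255 -0.01450292] rotvec [ 0.64343003  1.96209353 -0.33627293] up in tool [-0.18485685 -0.9827572  -0.00402887]
horizontal in tool [ 0.03799044 -0.00708413 -0.01509386]
```

View pics/w12.png

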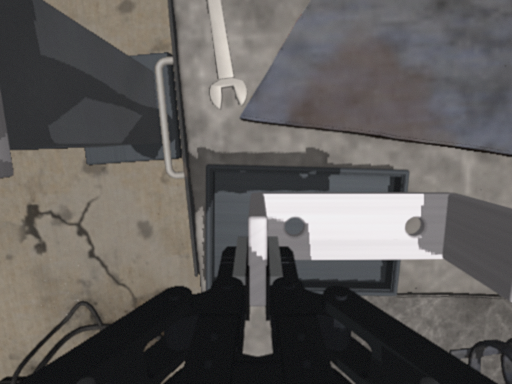

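View pics/s12.png

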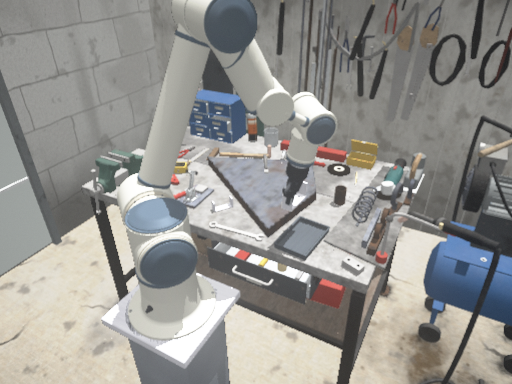

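The wrist view shows the tray with corners at about (207,166), (408,170) and (397,293), and the held bracket level above it. I check the tray centre from these corners.

```bash
python3 - <<'E'
from h import *
d=load('w12.png')
a,b,c,e=[onz(d,*p,.025) for p in [(207,166),(409,170),(397,294),(204,292)]]
print(a,b,c,e,'ctr ac',(a+c)/2, 'axis',np.arctan2(*(b-a)[[1,0]]))
E
```

```text
[ 0.39201406 -0.15926298  0.025     ] [ 0.59446859 -0.17676996  0.025     ] [ 0.58269814 -0.3097941   0.025     ] [ 0.3762974  -0.29303486  0.025     ] ctr ac [ 0.4873561  -0.23452854  0.025     ] axis -0.0862590441917606
```

Emit:
carry_out(
  plan=[
    [[1,0.036,-0.007,-0.011,0.5,1.3,-0.3],[1,0,0,0,0,0,0],[1,0.006,0.029,0,0,0,0],[1,0.006,0.029,0,0,0,0],[1,0.005,0.024,0,0,0,0],[1,0,0,0,0,0,0]],
  ],
)

```text
clock: 11.68
eef_pos: [0.4297, -0.2273, 0.1016]
ee_rot: [-1.569, 0.184, -1.644]
ft_force: [-1.4, 1.0, -2.9]
finger_gap: 0.078
```

```bash
python3 - <<'E'
from h import *
R=delta(c=(.485,-.234,.004),yaw=-1.66)
grab('wrist','w13.png');grab('scene','s13.png')
a=cv2.resize(cv2.imread('pics/s13.png')[180:280,240:370],None,fx=3.5,fy=3.5,interpolation=2)
w=cv2.imread('pics/w13.png');w=cv2.resize(w,(340,a.shape[0]))
cv2.imwrite('pics/z13.png',np.hstack([a,w]))
E
```

```text
11.6833 [ 0.42970918 -0.22733351  0.10163039] [-1.56852087  0.18430395 -1.64420352] [-1.4390979   1.02111024 -2.93052138] 0.07782894080739049
target [ 0.42652813 -0.23655344  0.0409    ] tool delta [ 0.02039831  0.05796816 -0.0026282 ] rotvec [ 0.07920429  0.88971906 -0.24795991] up in tool [-0.18326232 -0.9830615   0.00223692]
```

View pics/z13.png

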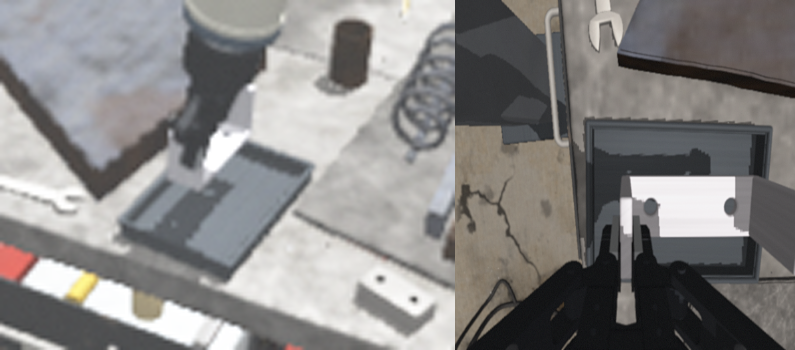

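Emit:
carry_out(
  plan=[
    [[1,0.007,0.014,-0.002,0,0.9,0],[1,0.007,0.014,0,0,0,0],[1,0.003,0.01,0,0,0,0],[1,0.002,0.007,0,0,0,0],[1,0,0,0,0,0,0]],
  ],
)

```text
clock: 12.2
eef_pos: [0.4325, -0.2385, 0.0622]
ee_rot: [-1.561, 0.178, -1.652]
ft_force: [-0.5, 1.2, -2.4]
finger_gap: 0.081
```

```bash
python3 - <<'E'
from h import *
R=delta(c=(.485,-.234,.004),yaw=-1.66)
E
```

```text
12.2 [ 0.43254409 -0.23853373  0.06215859] [-1.56069838  0.17832193 -1.65213298] [-0.54178034  1.15727826 -2.38658512] 0.08108466201625006
target [ 0.42652813 -0.23655344  0.0409    ] tool delta [ 0.00230939  0.02112164 -0.00637057] rotvec [-0.45261598  0.4440503   0.09372849] up in tool [-0.17737837 -0.98409256  0.00993765]
```

Emit:
carry_out(
  plan=[
    [[1,0.001,0.006,-0.004,-0.4,0.4,0],[1,0.001,0.005,0,0,0,0],[1,0.001,0.003,0,0,0,0],[1,0,0,0,0,0,0]],
  ],
)

```text
clock: 12.53
eef_pos: [0.4292, -0.2386, 0.0487]
ee_rot: [-1.568, 0.177, -1.658]
ft_force: [0.0, 0.4, -2.7]
finger_gap: 0.079
```

```bash
python3 - <<'E'
from h import *
R=delta(c=(.485,-.234,.004),yaw=-1.66)
E
```

```text
12.5333 [ 0.42923356 -0.23857445  0.04867513] [-1.5676603   0.1771634  -1.65835677] [ 0.0069968   0.40969503 -2.74018765] 0.07925662225014377
target [ 0.42652813 -0.23655344  0.0409    ] tool delta [-0.0003786   0.00795751 -0.00289677] rotvec [-0.11733051  0.09297221  0.16234286] up in tool [-0.17623808 -0.98434273  0.00308693]
```

Emit:
carry_out(
  plan=[
    [[1,0,0.003,0,0,0,0],[1,0,0.002,0,0,0,0],[1,0,0,0,0,0,0]],
  ],
)

```text
clock: 12.78
eef_pos: [0.4295, -0.2377, 0.0436]
ee_rot: [-1.567, 0.177, -1.658]
ft_force: [0.6, -0.4, -1.9]
finger_gap: 0.077
```

```bash
python3 - <<'E'
from h import *
R=delta(c=(.485,-.234,.004),yaw=-1.66)
E
```

```text
12.7833 [ 0.42952651 -0.23768237  0.04362254] [-1.56721097  0.17696025 -1.65820709] [ 0.62627345 -0.42307694 -1.89165445] 0.07711291698005562
target [ 0.42652813 -0.23655344  0.0409    ] tool delta [-0.00037012  0.00282084 -0.00309562] rotvec [-0.14156235  0.10147549  0.17394294] up in tool [-0.17603811 -0.98437702  0.00352936]
```

Emit:
carry_out(
  plan=[
    [[1,0,0.0015,0,0,0,0],[1,0,0.0015,0,0,0,0],[1,0,0.001,0,0,0,0]],
  ],
)

```text
clock: 13.03
eef_pos: [0.4298, -0.2373, 0.0401]
ee_rot: [-1.567, 0.176, -1.658]
ft_force: [-10.2, -3.9, 42.5]
finger_gap: 0.075
```

```bash
python3 - <<'E'
from h import *
R=delta(c=(.485,-.234,.004),yaw=-1.66);print(sense()['wrist_torque'])
grab('wrist','w14.png');grab('scene','s14.png')
a=cv2.resize(cv2.imread('pics/s14.png')[180:280,240:370],None,fx=3.5,fy=3.5,interpolation=2)
w=cv2.imread('pics/w14.png');w=cv2.resize(w,(340,a.shape[0]))
cv2.imwrite('pics/z14.png',np.hstack([a,w]))
E
```

```text
13.0333 [ 0.42978867 -0.23732613  0.04009433] [-1.56652195  0.17626862 -1.65792703] [-10.22861963  -3.90607136  42.48789045] 0.07539239289433926
target [ 0.42652813 -0.23655344  0.0409    ] tool delta [-0.00061978 -0.00072212 -0.00331236] rotvec [-0.17823177  0.11743465  0.2134952 ] up in tool [-0.17535724 -0.98449588  0.00420814]
[0.90198708 1.59753181 0.20680322]
```

View pics/z14.png

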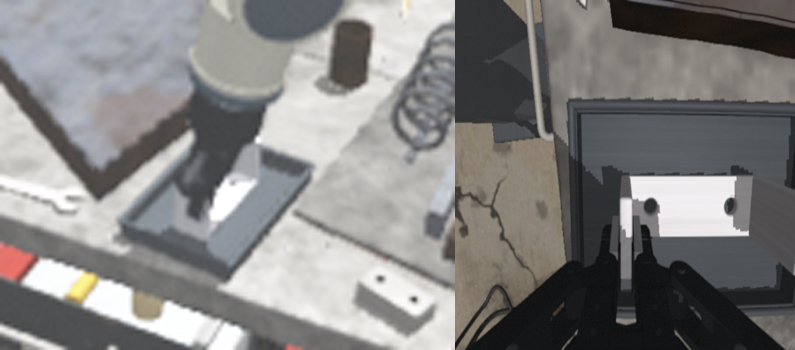

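The foot is on the floor (42 N contact). I ease the pressure and then open.

Emit:
carry_out(
  plan=[
    [[1,0,-0.0006,0,0,0,0],[1,0,0,0,0,0,0],[0.9,0,0,0,0,0,0],[0.85,0,0,0,0,0,0],[0.75,0,0,0,0,0,0],[0.7,0,0,0,0,0,0],[0.7,0,0,0,0,0,0]],
  ],
)

```text
clock: 13.72
eef_pos: [0.4302, -0.2377, 0.0411]
ee_rot: [-1.565, 0.176, -1.658]
ft_force: [-0.8, -0.7, 0.1]
finger_gap: 0.298
```

```bash
python3 - <<'E'
from h import *
R=delta(c=(.485,-.234,.004),yaw=-1.66)
grab('wrist','w15.png')
E
```

```text
13.7167 [ 0.4301857  -0.23765824  0.04107138] [-1.56529535  0.17574277 -1.65803946] [-0.80256125 -0.74808837  0.12935206] 0.29776693012523653
target [ 0.42652813 -0.23655344  0.0409    ] tool delta [-0.0007399   0.00028487 -0.00374155] rotvec [-0.24968084  0.11132585  0.24357208] up in tool [-0.17483952 -0.98458205  0.00541622]
```

View pics/w15.png

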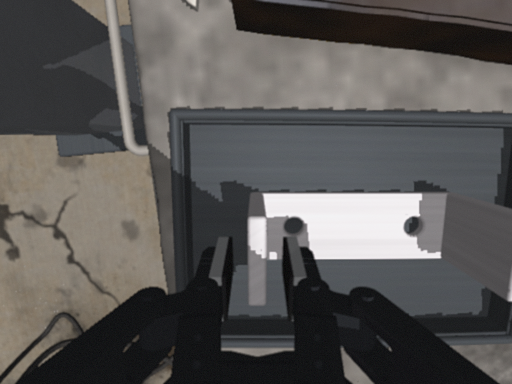

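Both fingers (222 and 295) are clear of the leg (258). I withdraw along the tool axis.

Emit:
carry_out(
  plan=[
    [[0.7,0,-0.01,0,0,0,0],[0.7,0,-0.02,0,0,0,0],[0.7,0,-0.03,0,0,0,0],[0.7,0,-0.035,0,0,0,0],[0.7,0,-0.035,0,0,0,0],[0.7,0,-0.02,0,0,0,0],[0.7,0,0,0,0,0,0],[0.7,0,0,0,0,0,0]],
  ],
)

```text
clock: 14.43
eef_pos: [0.4255, -0.2649, 0.1997]
ee_rot: [-1.568, 0.175, -1.659]
ft_force: [-1.6, 0.2, 0.1]
finger_gap: 0.302
```

```bash
python3 - <<'E'
from h import *
s=sense();print(s['clock'],s['eef_pos'],s['ft_force'],abs(s['qvel']).max())
grab('wrist','w16.png');grab('scene','s16.png');grab('top','t16.png')
a=cv2.resize(cv2.imread('pics/s16.png')[140:280,140:370],None,fx=1.72,fy=1.72,interpolation=2)
b=cv2.resize(cv2.imread('pics/t16.png')[130:220,120:340],None,fx=3.6,fy=3.6,interpolation=2)
w=cv2.resize(cv2.imread('pics/w16.png'),(792-a.shape[1],a.shape[0]))
o=np.hstack([a,w]);cv2.imwrite('pics/z16.png',np.vstack([o,b[:,:792]]))
E
```

```text
14.4333 [ 0.42548645 -0.2648579   0.1996577 ] [-1.5897039   0.17805592  0.13876179] 0.04221858442621221
```

View pics/z16.png

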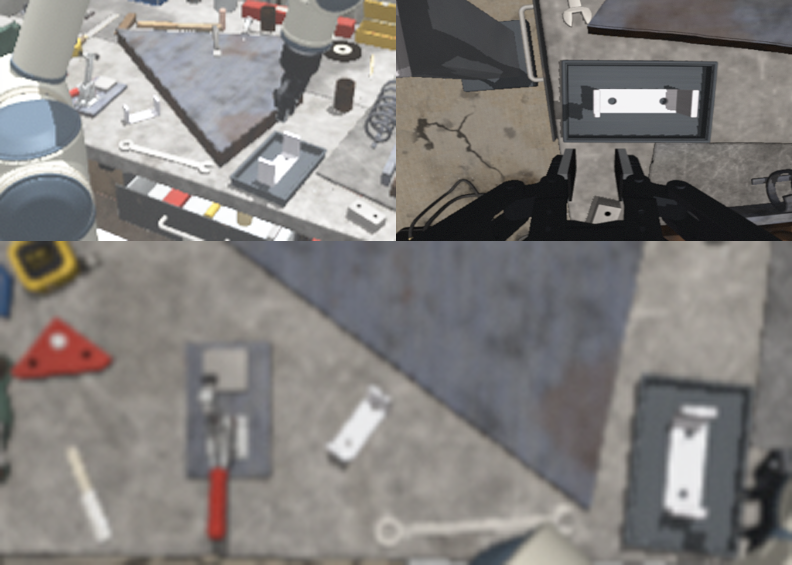

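View pics/w16.png

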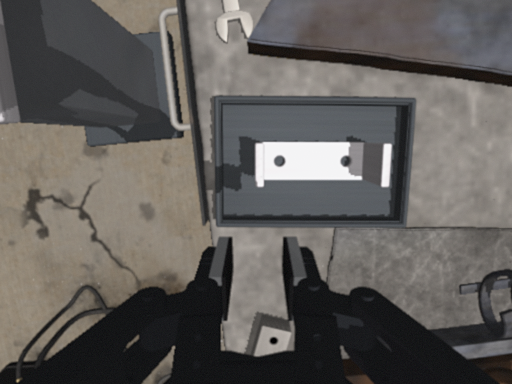

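The bracket stands upright in the tray (holes at (280,161) and (346,161) in the wrist view). The lever lies open. The spanner, square and block look unmoved.

```bash
python3 - <<'E'
from h import *
d=load('w16.png')
a=onz(d,280,161,.01);b=onz(d,346,161,.01);print((a+b)/2,np.linalg.norm(a-b))
print('lever tip top view', onz(load('t16.png'),120+217/3.6,130+(538-241)/3.6,.08))
print('leg tops', np.linalg.norm(onz(d,260,165,.064)-onz(d,386,165,.064)))
arm.sign_off()
E
```

```text
[ 0.48870751 -0.23378102  0.01      ] 0.07172672341154936
lever tip top view [0.38779708 0.30255501 0.08      ]
leg tops 0.11566132190457482
the job is handed in; nothing more can be done
```

I flipped the clamp open, lifted the bracket out, lowered it into the tray still gripped, and let go once its foot was on the floor. The job was handed in at about 14.4 s of the 58 s allowed, and the sign-off gives no verdict.

- **Clamp:** I pushed the red handle back with the closed fingers until it hit the stop, with a 72 N reaction at the fingertips. In the last pictures the grip tip is at x ≈ 0.388 m, against about 0.387 m expected when fully open. The bracket was still on its pad after the flip.
- **Bracket:** I pinched the right leg with the tool tilted about 10° away from the lever. It touched the tray floor with about 42 N, and I eased the force before opening the fingers. Its origin is now at about (0.489, -0.234), within about 5 mm of the tray centre. The hole spacing and leg-top spacing I measured match a bracket standing flat.
- **Bystanders and arm:** The spanner, square and block look unmoved, judged by eye rather than measured. The arm is clear of everything, with the tool at about 0.2 m height.
- **Disagreement:** The two camera views put the tray centre about 4–5 mm apart along its length, which is well inside the 80 mm allowed.

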